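Push the tea packet home in the counter organiser

ROBOT

A 6-joint arm with a two-finger parallel gripper is mounted at the origin on a cart in front of the work surface, level with it; the furniture and walls round the work are solid. World frame = base frame: x ahead of the robot, y to its left, z up, the work surface at z = 0. Lengths are in m, angles in degrees, forces in N, time in s.
With the tool pointing down it reaches from about 0.325 to 0.85 m from the base axis. Payload 15.5 kg.
Tool frame: the origin (TCP) lies at the very end of the fingers, on their centre line; the grasp point (between the pads) lies arm.grip_depth behind it (arm.grip_depth is the distance from the TCP to the grasp point, in m); z points along the fingers, y is the line along which they close (so a half turn about z gives the same grasp; the last joint's range is limited). The gripper opens to 91 mm and grips with 3 to 60 N. Pads are 32 mm wide; open, the fingers measure 118 mm over their backs; the gripper's body (76 mm by 178 mm) begins 60 mm behind the grasp point.
Start: joints at [60.533, 28.281, 77.091, -0, 74.628, -5.472], TCP at [0.254, 0.571, 0.214] pointing down, gripper open.
Joint ranges: [-166.48, 166.48], [-47.26, 123.95], [12.59, 153.08], [-70.14, 250.14], [6.76, 159.57], [-176.63, 176.63]. Speed limits (degrees/s): [108.29, 108.29, 147.25, 172.46, 172.46, 172.46].

INTERFACE

Orientations are given as a 3x3 rotation matrix whose columns are the frame's x, y, z axes.
In Python, from rig import arm gives the robot as it stands. Calls block until the motion is done:
- arm.move_to(position, orientation): joint-space move of the TCP to a pose.
- arm.move_l(position, orientation=None, feed=0.15): straight line of the TCP; orientation=None keeps the orientation; feed is the mean speed in m/s.
- arm.move_joints(angles): joint-space move.
- arm.grip(opening): finger opening in m; the grip force is fixed at half the most; returns when the fingers have stopped.
- arm.sleep(seconds).
- arm.solve_ik(position, orientation): joint angles nearest the present ones, or None.
- arm.snapshot(name): name is "scene" or "top" or "wrist"; returns the picture (420x560x3 uint8, red, green, blue); there is no depth.
- arm.get_calibration(name): a dict with "intrinsics" (3x3 intrinsics, pixels), "cam_to_world" (4x4, takes a point from camera to world coordinates). Camera axes: x right, y down, z forward; pixel columns grow to the right and rows downward; lengths in m; the calibration is good to about 2 mm. A picture is of the moment at which its call begins: read the wrist's pose just before it. get_calibration takes no time and is no camera call; for the wrist camera it gives the pose at the moment of the call.
A pose or a line that the arm cannot do raises arm.Unreachable and nothing moves.
- arm.sign_off(): hands the job in; it is judged then, once.
Readings, each from a call of its own:
- arm.current_t(): time.
- arm.current_joint_positions(): joint angles.
- arm.current_dq(): joint speeds.
- arm.current_tau(): joint torques, N m.
- arm.current_ee_pos(): TCP position.
- arm.current_tool_rot(): TCP orientation.
- arm.current_force(): force on the tool from outside, world axes, zero at the start.
- arm.current_torque(): the same for the moment, N m.
- arm.current_width(): finger opening in m.
- arm.current_grasp_force(): force on a finger pad.
Only numpy, scipy, OpenCV 4.12 (cv2) and the standard library are available. Lean on these libraries where they do the work, as an engineer would, in place of code of your own. Each camera call takes 0.05 s, during which the arm holds its last target. There are 200 camera calls.

TASK

Push the low, wide cardboard packet along the worktop into the wooden organiser, until its long back side is flush against the rail and one end is up against the short divider; either of the two corners beside the divider will do. Only push it with the fingers: do not pick it up or tip it, keep it sliding on the worktop, and leave the other things where they are.

Things in the scene. Friction and masses are not known exactly. Their poses are not given: they have to be found in the camera images.
- low_packet: the low, wide cardboard packet, loose, about 0.16 kg: a plain block 64 (its x) x 126 (its y, the long side) x 67 mm high. Origin: centre of its underside, z up. It starts in front (robot side) of the rail, left or right of the divider, turned up to 0.4 rad; its y axis runs roughly along the rail.
- organiser: fixed wooden organiser, T-shaped from above, no floor. Rail: 620 mm long along its y, 50 mm high, 18 mm thick (x = 0 to +18 mm). Origin: on the worktop, under the rail's front face (the face towards the robot), at mid-length; x points away from the robot, y left along the rail, z up. Turned up to 0.1 rad. A packet fully home has its centre at x = -32 mm, y = +69 or -69 mm here, axes parallel.
- divider_end (a point): the free end of the organiser's divider, at its top edge: the divider stands out of the middle of the rail towards the robot, 80 mm long (organiser x = 0 to -80 mm), 12 mm thick (organiser y = -6 to +6 mm), 60 mm high.
- tall_packet: the other packet: tall, thin and upright, 35 (x) x 100 (y) x 127 mm high, light and easily knocked over, loose; stands in front of the rail on the other side of the divider from the low packet. To be left alone. Origin: centre of its underside.
- salt_shaker: salt shaker, 44 mm across, 90 mm high, loose, stands near the front of the worktop in front of the divider. To be left alone. Origin: centre of its underside.
- squat_tin: squat round food tin, 86 mm across, 40 mm high, loose, at the left. To be left alone. Origin: centre of its underside.
- timer: round kitchen timer with a dial, 69 mm across, 58 mm high, loose, at the right. To be left alone. Origin: centre of its underside.
- spice_jar: spice jar with a screw cap, 46 mm across, 106 mm high, loose, behind the rail at the right. To be left alone. Origin: centre of its underside.

How it is judged (in metres and radians):
At the end, for the whole second after the job is handed in: The low packet stands upright and at rest on the worktop in a corner of the organiser: its long side within about 5 mm of the rail and parallel to it within 0.06 rad, its end within about 5 mm of the divider, on either side; every other loose thing is within 20 mm of where it stood (x of low_packet in the frame of organiser between -0.037 and -0.028 m and (y of low_packet in the frame of organiser between 0.064 and 0.074 m or y of low_packet in the frame of organiser between -0.074 and -0.064 m) and angle between the y axis of low_packet and the y axis of organiser, either way round below 0.06 rad and angle between low_packet's own z axis and vertical below 0.06 rad and height (world z) of low_packet below 0.006 m and linear speed of low_packet below 0.01 m/s and distance of each of tall_packet, salt_shaker, squat_tin, timer, spice_jar from where it was at the start of the episode below 0.02 m); the robot touches nothing.
It fails at once if the low packet is lifted off the worktop (height (world z) of low_packet above 0.012 m).
It fails at once if the low packet is tipped (angle between low_packet's own z axis and vertical above 0.3 rad).
It fails at once if another loose thing is shifted or knocked over (distance of any of tall_packet, salt_shaker, squat_tin, timer, spice_jar from where it was at the start of the episode above 0.02 m or angle between any of tall_packet, salt_shaker, squat_tin, timer, spice_jar's own z axis and vertical above 0.3 rad).
It also fails if it takes over 45 s, if anything falls off the work surface, if the arm or the gripper's body presses on something with over 40 N, if the wrist force passes 120 N, or if a joint passes its speed limit or range.

## Working session

There is one attempt and no reset: what is moved stays moved. The work goes in short steps, each a Python script; the robot and the scene stay as the last script left them, time stands still between calls to the robot, and variables do not carry over. Pictures are saved under pics/ and viewed, at most 10 in all, crops included, and the job is handed in when it is done.

```bash
mkdir -p pics
python3 - <<'E'
from rig import arm
import cv2,numpy as np
for n in("top","scene"):
    im=arm.snapshot(n); cv2.imwrite(f"pics/{n}0.png",cv2.resize(im[:,:,::-1],(800,600),interpolation=cv2.INTER_CUBIC))
    c=arm.get_calibration(n); print(n,np.round(c["intrinsics"],1).tolist(),np.round(c["cam_to_world"],3).tolist())
print(arm.current_t(),arm.grip_depth,arm.current_tool_rot())
E
```

```text
top [[414.5, 0.0, 277.2], [0.0, 414.5, 210.4], [0.0, 0.0, 1.0]] [[-0.018, -0.986, 0.165, 0.3], [-1.0, 0.021, 0.016, 0.027], [-0.019, -0.165, -0.986, 1.26], [0.0, 0.0, 0.0, 1.0]]
scene [[489.9, 0.0, 268.3], [0.0, 489.9, 211.0], [0.0, 0.0, 1.0]] [[0.516, -0.641, 0.568, -0.246], [-0.856, -0.373, 0.357, -0.453], [-0.017, -0.671, -0.741, 1.087], [0.0, 0.0, 0.0, 1.0]]
0.1 0.0188 [[-9.13577969e-01  4.06663269e-01 -5.30007048e-04]
 [ 4.06663604e-01  9.13577456e-01 -9.72094633e-04]
 [ 8.88873091e-05 -1.10361882e-03 -9.99999387e-01]]
```

View pics/top0.png

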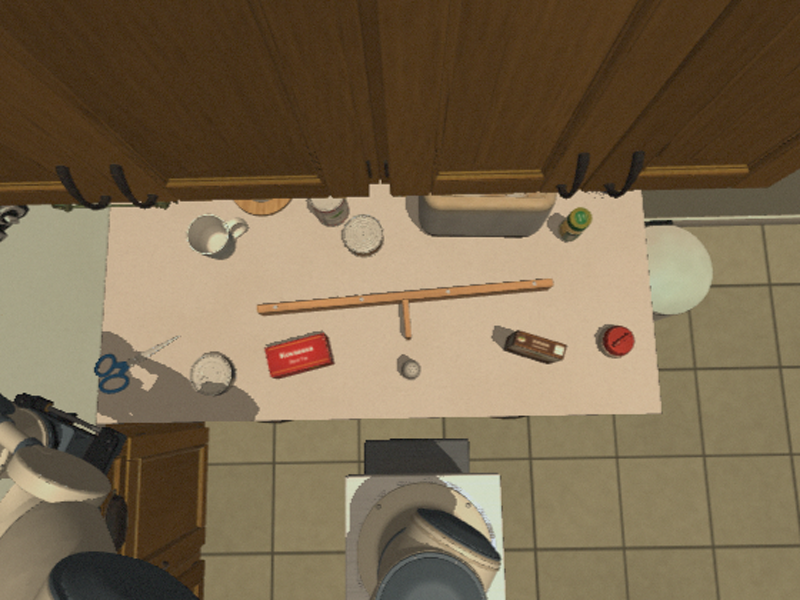

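View pics/scene0.png

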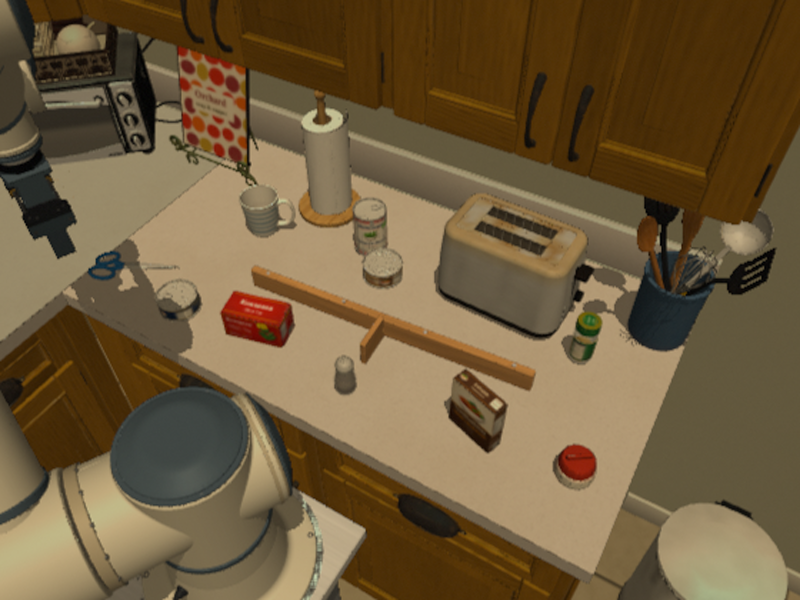

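The red low packet is left of the divider (top view, about (299,355)). The tall packet is at right (535,346), the shaker at (410,368), the divider end at (407,336), and the tin at (212,373). I'll enlarge the area to read the corners.

Run:
```python
from rig import arm
import cv2
im=arm.snapshot("top")[190:275,170:390,::-1]
cv2.imwrite("pics/top1.png",cv2.resize(im[:,:115],None,fx=6,fy=6,interpolation=cv2.INTER_CUBIC))
cv2.imwrite("pics/top2.png",cv2.resize(im[:,90:],None,fx=6,fy=6,interpolation=cv2.INTER_CUBIC))
```

```text
(no output)
```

View pics/top1.png

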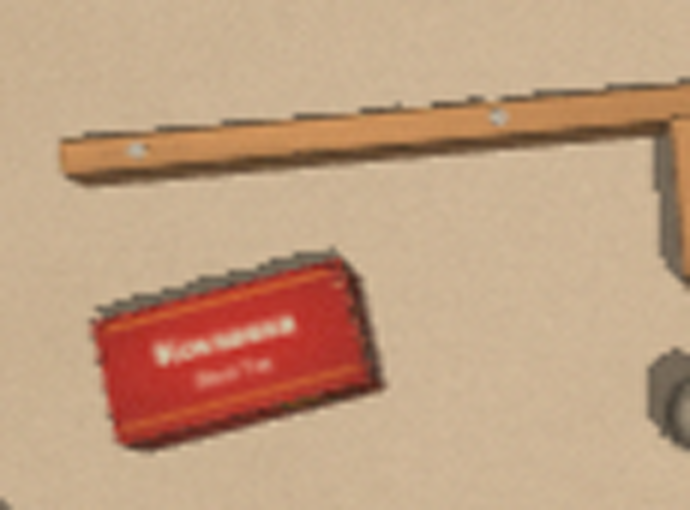

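View pics/top2.png

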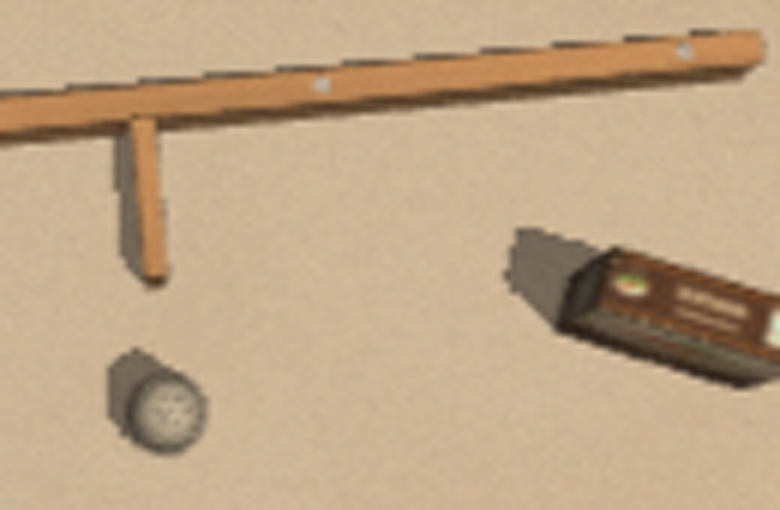

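In crop 1 the packet's top corners are at (97,320), (343,258), (378,376) and (121,438), and the rail's front top edge starts at (65,175). In crop 2 the rail's front edge ends at (748,68), the divider end is at (154,276) and the shaker is at (168,408).

```bash
cat > h.py <<'E'
from rig import arm
import numpy as np
def w(u,v,z,name="top"):
    c=arm.get_calibration(name);T=c["cam_to_world"]
    d=T[:3,:3]@np.linalg.solve(c["intrinsics"],[u,v,1]);return (T[:3,3]+d*(z-T[2,3])/d[2])[:2]
E
python3 - <<'E'
from h import *
f=lambda p,ox,z:w((p[0]+.5)/6-.5+ox,(p[1]+.5)/6-.5+190,z)
C=np.array([f(p,170,.067) for p in[(97,320),(343,258),(378,376),(121,438)]])
print(C.round(3),C.mean(0).round(4)); print([np.linalg.norm(C[i]-C[i-1]).round(3) for i in range(4)])
d=C[0]+C[3]-C[1]-C[2];print("yaw",np.arctan2(-d[0],d[1]))
a,b=f((65,175),170,.05),f((748,68),260,.05);d=a-b
print("rail",a,b,np.linalg.norm(d),(a+b)/2,np.arctan2(-d[0],d[1]))
print("div",f((154,276),260,.06),"salt",f((168,408),260,.09),"tin",w(212*.7,372*.7,.04))
E
```

```text
[[0.411 0.312]
 [0.438 0.194]
 [0.381 0.177]
 [0.354 0.3  ]] [0.3962 0.2457]
[np.float64(0.058), np.float64(0.122), np.float64(0.06), np.float64(0.126)]
yaw 0.2225058621439857
rail [0.4844964  0.33368887] [ 0.525001   -0.27077973] 0.6058241520105643 [0.5047487  0.03145457] 0.06690858099749841
div [0.4270302 0.0241711] salt [0.36173504 0.0190395 ] tin [0.36405699 0.42836646]
```

```bash
cat >> h.py <<'E'
import cv2
O=np.array([.506,.030]);A=.067
ex=np.array([np.cos(A),np.sin(A)]);ey=np.array([-ex[1],ex[0]])
R=np.column_stack([np.r_[-ex,0],np.r_[ey,0],[0,0,-1.]])
P=lambda x,y,z:np.r_[O+x*ex+y*ey,z]
def of(): f=arm.current_force()[:2];return np.array([f@ex,f@ey]).round(1)
def press(a,d,end,lim,z=.02,step=.0015):
    """creep from organiser point a along d until the reaction exceeds lim"""
    f0=of();a=np.array(a,float);d=np.array(d,float);s=0
    while s<end:
        s+=step;arm.move_l(P(*(a+s*d),z),feed=.03)
        if -(of()-f0)@d>lim:break
    print("stopped",(a+s*d).round(4),of()-f0,"t",arm.current_t());return a+s*d
E
python3 - <<'E'
from h import *
arm.grip(.06)
arm.move_to(P(-.175,.2226,.15),R)
arm.move_l(P(-.175,.2226,.02),feed=.15)
print(of(),arm.current_t())
arm.move_l(P(-.092,.2226,.02),feed=.05)
print(of(),arm.current_t())
a=press((-.092,.2226),(1,0),.03,8)
arm.move_l(P(a[0]-.03,a[1],.02),feed=.1)
im=arm.snapshot("top")[190:275,170:300,::-1]
cv2.imwrite("pics/top3.png",cv2.resize(im,None,fx=6,fy=6,interpolation=cv2.INTER_CUBIC))
E
```

```text
[-0.5  0.5] 3.1083
[-0.4  0.6] 4.9167
stopped [-0.08    0.2226] [-9.4  0. ] t 6.9167
```

View pics/top3.png

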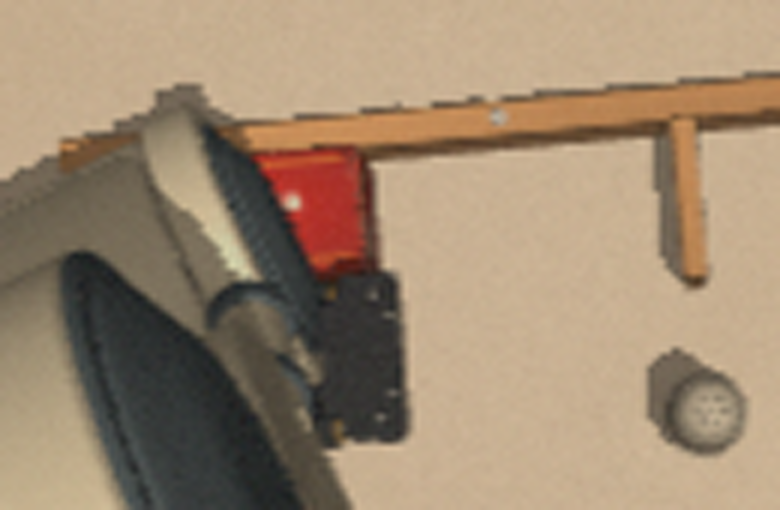

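The packet is flush against the rail (right end at about (360,150–270)), and the contact depth matches: TCP x = -80 mm. Next I'll slide it along the rail from its left end.

Run:
```python
from h import *
arm.move_l(P(-.110,.2226,.13),feed=.2)
arm.grip(0)
arm.move_l(P(-.032,.325,.13),feed=.2)
arm.move_l(P(-.032,.325,.02),feed=.15)
print(of(),arm.current_width())
arm.move_l(P(-.032,.155,.02),feed=.06)
print(of(),arm.current_t())
a=press((-.032,.155),(0,-1),.02,8)
arm.move_l(P(-.032,a[1]+.02,.02),feed=.1)
arm.move_l(P(-.032,a[1]+.02,.13),feed=.2)
arm.grip(.05)
arm.move_l(P(-.115,.08,.13),feed=.2)
arm.move_l(P(-.115,.08,.03),feed=.15)
arm.move_l(P(-.087,.08,.03),feed=.06)
b=press((-.087,.08),(1,0),.02,8,z=.03)
arm.move_l(P(b[0]-.025,.08,.03),feed=.1)
arm.move_l(P(b[0]-.025,.08,.14),feed=.2)
arm.move_l(P(-.06,.32,.2),feed=.25)
print(arm.current_t())
im=arm.snapshot("top")[190:275,240:370,::-1]
cv2.imwrite("pics/top4.png",cv2.resize(im,None,fx=6,fy=6,interpolation=cv2.INTER_CUBIC))
```

```text
[0.4 0.7] 0.0003602307256764841
[0.5 0.2] 13.75
stopped [-0.032   0.1415] [-4.2 26.6] t 16.0
stopped [-0.078  0.08 ] [-12.6   0.3] t 21.5917
23.85
```

View pics/top4.png

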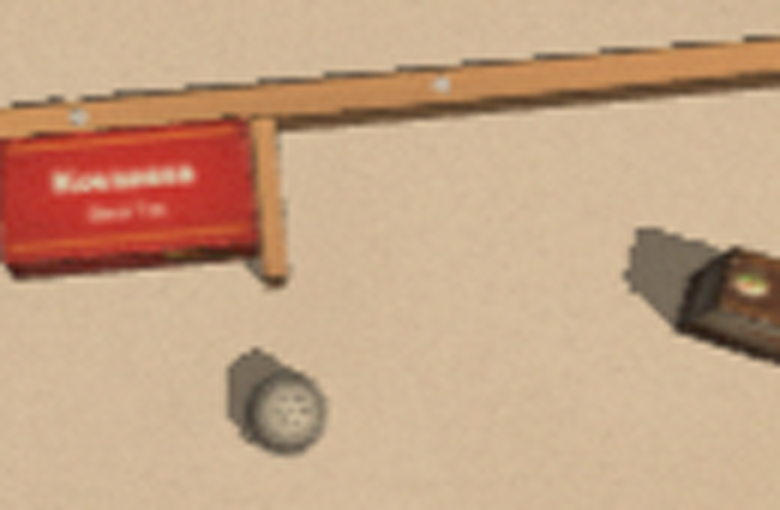

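The packet's back edge is flush on the rail and its right end is against the divider at (250,130–255). The shaker (288,410) and tall packet haven't moved, and the arm is clear.

```bash
python3 -c "
from rig import arm
print(arm.sign_off())"
```

```text
the job is handed in; nothing more can be done
None
```

I pushed the low packet flush against the rail and up against the left side of the divider, saw no other item shifted in the views I checked, and handed the job in at about 24 s; no verdict came back.

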